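Take the finished funnel off the vacuum manifold and hold it for cleaning

TASK

The white porcelain funnel on the vacuum manifold is finished: shut the valve of its seat fully (red handle straight across the pipe), then draw the funnel up out of its rubber seat, turn it on its side so that its stem lies about level, and hold it still, clear above the middle of the drip tray, so that I can brush out the stem. Finish while still holding it there; do not put it down or let go. The blue and the orange funnel are still filtering, so leave them and their valves as they are, and do not shove the bottle or the beaker about.

Things in the scene. Friction and masses are not known exactly. Their poses are not given: they have to be found in the camera images.
- white_funnel_cup (a point): white porcelain Buchner filter funnel, empty, loose, upright in one of the manifold's three seats (which one changes). Point on its axis half-way up the cup: cup 50 mm outside diameter, 40 mm tall (rim 20 mm above, flat underside 20 mm below this point), open top with a perforated plate 18 mm below the rim. Below it a stem 12 mm in diameter, 52 mm long. About 0.14 kg. z axis from stem to mouth (up at the start)
- white_funnel_stem_end (a point): lower end of the white funnel's stem, on its axis, 72 mm from the cup point; same axes
- white_funnel: the white funnel itself; origin at the stem's end, z axis from stem to mouth
- blue_funnel_cup (a point): the same kind of funnel (same sizes) in blue plastic, standing in another seat and still filtering: leave it. Point half-way up its cup, on the axis
- orange_funnel_cup (a point): the same kind of funnel (same sizes) in orange plastic, standing in another seat and still filtering: leave it. Point half-way up its cup, on the axis
- manifold: fixed three-place vacuum manifold of steel pipe on a 5 mm base plate. Origin on the bench under the middle seat; x axis points level from header pipe to seats (away from the robot, within 0.15 rad of straight ahead), y along the row to the left. Seats at y = +140 (left), 0, -140 mm (right). From the header a branch pipe, 55 mm up, runs along x to each seat, with a ball valve in it at x = -115 mm
- header_mid (a point): middle of the header pipe, 55 mm above the bench, 190 mm nearer the robot than the middle seat; the pipe is 42 mm in diameter and 410 mm long along the manifold's y
- receiver_top (a point): centre of the lid of the steel waste receiver fixed at the header's left end: 106 mm diameter, lid 145 mm above the bench, with a pipe and a gauge on it reaching 207 mm
- drip_tray: fixed shallow grey plastic drip tray, 240 mm (its x) by 200 mm (its y), rim 30 mm high; origin at the middle of its underside
- tray_middle (a point): middle of the drip tray's inner floor, 4 mm above the bench
- amber_bottle_mid (a point): loose brown glass bottle, 66 mm diameter, 150 mm tall; point on its axis 75 mm up. Bystander
- beaker_mid (a point): loose glass beaker, 68 mm diameter, 90 mm tall; point on its axis 45 mm up. Bystander
- left_seat (a point): centre of the top of the left rubber seat, 115 mm above the bench: a rubber ring 42 mm outside diameter with an 18 mm through hole, on a steel socket 31 mm in diameter. A funnel stands with the flat underside of its cup on this ring and 52 mm of stem inside the hole
- valve_left (a joint): ball valve of the left seat: angle of its red handle, turning clockwise seen from above about a vertical axis. 0 = fully open, handle in line with its branch pipe (along the manifold's x); 1.571 = fully shut, handle across the pipe (along the manifold's y). Stops at both ends; light friction (0.06 N m), stays where it is left
- left_handle (a point): centre of the left valve's red bar handle, on its turning axis, 98 mm above the bench. The bar is 58 mm long, 12 mm thick and 20 mm tall (88 to 108 mm above the bench), along this point's x axis (which turns with it), on a thin spindle; the valve body's top is about 75 mm above the bench
- left_handle_end (a point): one end of the left valve's bar handle, 29 mm from its centre along the bar
- middle_seat (a point): centre of the top of the middle rubber seat, 115 mm above the bench: a rubber ring 42 mm outside diameter with an 18 mm through hole, on a steel socket 31 mm in diameter. A funnel stands with the flat underside of its cup on this ring and 52 mm of stem inside the hole
- valve_middle (a joint): ball valve of the middle seat: angle of its red handle, turning clockwise seen from above about a vertical axis. 0 = fully open, handle in line with its branch pipe (along the manifold's x); 1.571 = fully shut, handle across the pipe (along the manifold's y). Stops at both ends; light friction (0.06 N m), stays where it is left
- middle_handle (a point): centre of the middle valve's red bar handle, on its turning axis, 98 mm above the bench. The bar is 58 mm long, 12 mm thick and 20 mm tall (88 to 108 mm above the bench), along this point's x axis (which turns with it), on a thin spindle; the valve body's top is about 75 mm above the bench
- middle_handle_end (a point): one end of the middle valve's bar handle, 29 mm from its centre along the bar
- right_seat (a point): centre of the top of the right rubber seat, 115 mm above the bench: a rubber ring 42 mm outside diameter with an 18 mm through hole, on a steel socket 31 mm in diameter. A funnel stands with the flat underside of its cup on this ring and 52 mm of stem inside the hole
- valve_right (a joint): ball valve of the right seat: angle of its red handle, turning clockwise seen from above about a vertical axis. 0 = fully open, handle in line with its branch pipe (along the manifold's x); 1.571 = fully shut, handle across the pipe (along the manifold's y). Stops at both ends; light friction (0.06 N m), stays where it is left
- right_handle (a point): centre of the right valve's red bar handle, on its turning axis, 98 mm above the bench. The bar is 58 mm long, 12 mm thick and 20 mm tall (88 to 108 mm above the bench), along this point's x axis (which turns with it), on a thin spindle; the valve body's top is about 75 mm above the bench
- right_handle_end (a point): one end of the right valve's bar handle, 29 mm from its centre along the bar
Mind the look-alikes: they are no part of the job. Leave any turquoise or yellow look-alike of the white_funnel alone. Of the things shaped like the part that bears orange_funnel_cup, the orange one is meant.

How it is judged:
By the outcome, as a careful person would: the job done as asked, in the order asked, and still so for the second after the job is handed in, while the arm keeps its last pose, push and grip.
It also fails if it takes over 64 s, if anything falls off the work surface, if the arm or the gripper's body presses on something with over 40 N, if the wrist force passes 120 N, or if a joint passes its speed limit or range.

ROBOT

A 7-joint arm with a two-finger parallel gripper is mounted at the origin on the work surface. World frame = base frame: x ahead of the robot, y to its left, z up, the work surface at z = 0. Lengths are in mm, angles in rad, forces in N, time in s.
With the tool pointing down it reaches from about 350 to 900 mm from the base axis. Payload 7.2 kg.
Tool frame: the origin (TCP) lies at the very end of the fingers, on their centre line; the grasp point (between the pads) lies 19 mm behind it (tcp_to_grasp is the distance from the TCP to the grasp point, in mm); x points along the fingers, z is the direction in which the jaws open and shut, and the axes are right-handed (so a half turn about x gives the same grasp; the last joint's range is limited). The gripper opens to 88 mm and grips with 3 to 60 N. Pads are 20 mm wide; open, the fingers measure 115 mm over their backs; the gripper's body (75 mm by 178 mm) begins 61 mm behind the grasp point.
Start: joints at [-1.4, 0.411, -0.013, 1.596, 0.006, 1.134, -0.082], TCP at [147.845, 607.265, 222.653] pointing down, gripper open.
Joint ranges: [-2.95, 2.95], [-0.29, 1.99], [-1.47, 1.44], [0.14, 2.54], [-1.03, 4.17], [0.13, 1.85], [-2.86, 2.86]. Speed limits (rad/s): [2.39, 2.39, 3.01, 3.01, 3.14, 3.14, 3.14].

INTERFACE

Orientations are given as [roll, pitch, yaw] about the fixed x, y, z axes, in that order (R = Rz(yaw) Ry(pitch) Rx(roll)).
In Python, from rig import * gives the robot as it stands.
- The arm moves only by the tool carry_out, never from a script. Its argument "steps" is text: rows parted by semicolons, each of 7 numbers parted by spaces: the shift along the tool's x, y, z in m, then the turn, a rotation vector about the tool's x, y, z in rad, then the opening, from 0 (shut) to 1 (fully open). In form: tx ty tz rx ry rz jaw; .... A call has 1 to 12 rows; each row shifts and turns the commanded pose from where the row before left it, along the tool's axes as they then stand; what a row does not reach is not made up. A row lasts 1/12 s, in which the tool goes at most 41.7 mm and 7.16 degrees, less where a joint would pass 70% of its speed; a pose out of reach is approached as far as the arm can. A call is refused whole if a number of a shift passes 0.0417 or a number of a turn 0.125, either way. A call with a gripper value outside its range is refused whole. The fingers move at their own pace and stop on an object; "grip_force" is the grip in N (left out, the last holds). Time passes only in rows, so rows that do not move let the fingers close. It gives the time, the measured TCP pose, the force and the opening at its end, in the units of the state.
- sense(): the state, without advancing time (a new reading comes with each control period).
- capture(name): name is "scene" or "top"; returns (picture, depth): 400x640x3 uint8, blue, green, red; 400x640 float32, mm along the optical axis (not along the pixel's ray), 0 where there is no reading.
- calibration(name): a dict with "fx", "fy", "cx", "cy" (pixels), "extrinsics" (4x4, takes a point from camera to world coordinates). Camera axes: x right, y up, looking along -z (the intrinsics and any distortion apply to the point x, -y, -z); pixel columns grow to the right and rows downward; lengths in mm; the calibration is good to about 2 mm. A picture is of the moment at which its call begins. calibration takes no time and is no camera call.
- hand_in(): hands the job in, once; it reports no verdict.
The state is a dict: "time": time; "joints": joint angles; "joint_vel": joint speeds; "effort": joint torques, N m; "ee_pos": TCP position; "orientation": TCP orientation; "wrist_force": force on the tool from outside, world axes, zero at the start; "torque": the same for the moment, N m; "width": finger opening in mm.
Only numpy, scipy, OpenCV 4.12 (cv2) and the standard library are available. Lean on these libraries where they do the work, as an engineer would, in place of code of your own. Each camera call takes 0.05 s, during which the arm holds its last target. There are 200 camera calls.

## Working session

There is one attempt and no reset: what is moved stays moved. The work goes in short steps, Python scripts to look and compute and a tool call to move; the robot and the scene stay as the last step left them, time stands still between calls to the robot, and variables do not carry over. Pictures are saved under pics/ and viewed, about 8 in all and at most 12, crops included, and the job is handed in when it is done.

Besides the shell and the picture viewer there is one more tool, called after "Emit:" as name(argument=value, ...) on one line, values as JSON. carry_out: Moves the arm, as the interface text tells. Its arguments: {"type":"object","properties":{"steps":{"type":"string"},"grip_force":{"type":"number"}},"required":["steps"]}

```bash
mkdir -p pics; ls; cat > h.py <<'E'
from rig import *
import numpy as np, cv2
from scipy.spatial.transform import Rotation as R
def px2w(c,u,v,d):
    k=calibration(c); T=np.array(k["extrinsics"])
    p=np.array([(u-k["cx"])/k["fx"]*d,-(v-k["cy"])/k["fy"]*d,-d,1.])
    return (T@p)[:3]
def w2px(c,P):
    k=calibration(c); T=np.linalg.inv(np.array(k["extrinsics"])); p=T@np.r_[P,1]
    return k["cx"]+k["fx"]*p[0]/-p[2], k["cy"]+k["fy"]*-p[1]/-p[2]
def zpx(c,u,v,z):  # intersect pixel ray with height z
    a=px2w(c,u,v,1.);b=px2w(c,u,v,1000.); t=(z-a[2])/(b[2]-a[2]); return a+t*(b-a)
E
python3 - <<'E'
from h import *
for c in("top","scene"):
    p,d=capture(c); cv2.imwrite(f"pics/{c}0.png",p); np.save(f"{c}0.npy",d); print(c,calibration(c))
s=sense();print(s)
E
```

```text
pics
top {'fx': 455.0712378338415, 'fy': 455.0712378338415, 'cx': 320.7825585384754, 'cy': 201.6435889311184, 'extrinsics': array([[-1.91059794e-02,  9.96069124e-01, -8.64942827e-02,
         4.97796466e+02],
       [-9.99782235e-01, -1.97598959e-02, -6.71030983e-03,
         2.41342129e+01],
       [-8.39305046e-03,  8.63472403e-02,  9.96229748e-01,
         1.30174182e+03],
       [ 0.00000000e+00,  0.00000000e+00,  0.00000000e+00,
         1.00000000e+00]])}
scene {'fx': 477.8914248750809, 'fy': 477.8914248750809, 'cx': 329.6040927221917, 'cy': 198.00414722648688, 'extrinsics': array([[ 7.57029014e-01, -4.98249641e-01,  4.22675250e-01,
         1.10945805e+03],
       [ 6.53176581e-01,  5.60916533e-01, -5.08658035e-01,
        -5.95914213e+02],
       [ 1.63531477e-02,  6.61150466e-01,  7.50075087e-01,
         1.02984121e+03],
       [ 0.00000000e+00,  0.00000000e+00,  0.00000000e+00,
         1.00000000e+00]])}
{'time': 0.1, 'joints': array([-1.40019642,  0.41181616, -0.01271034,  1.59693741,  0.00558806,
        1.13424893, -0.08222419]), 'joint_vel': array([ 0.00043528, -0.0019131 , -0.00175657, -0.00131866,  0.00046726,
        0.0001978 ,  0.00093579]), 'effort': array([ 2.88289906e-03, -5.89096427e+01,  6.43835273e-01, -2.91711402e+01,
       -5.38360595e-02,  1.44163313e-02,  6.70017744e-05]), 'ee_pos': array([147.76676452, 606.84014181, 221.90487916]), 'orientation': array([-3.07884589,  1.56942191, -1.74685616]), 'wrist_force': array([ 0.21865464, -0.15196335, -1.09769589]), 'torque': array([ 0.08134548, -0.03592129, -0.00608586]), 'width': 87.94568791140382}
```

View pics/top0.png

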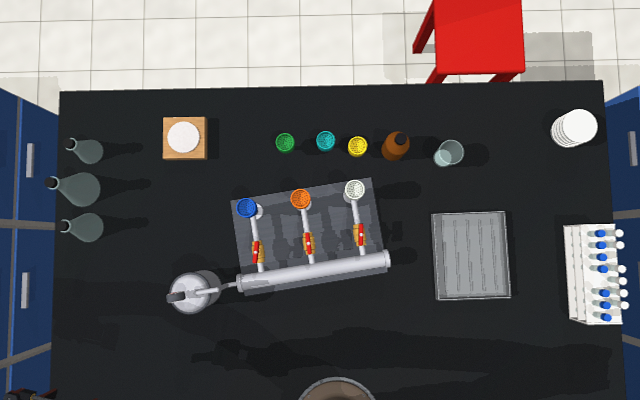

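View pics/scene0.png

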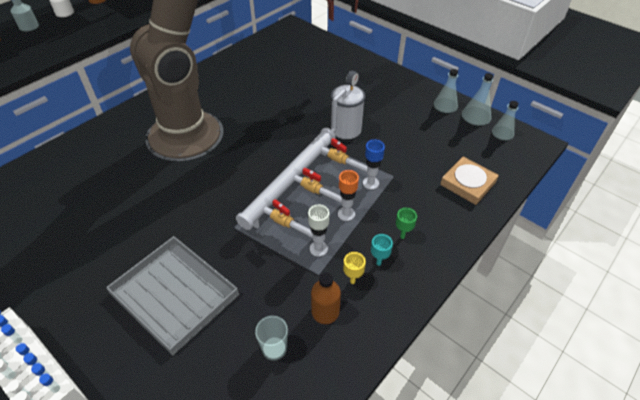

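The white funnel is in the right seat (top view, about (354,189)). Its handle is near (361,235) and looks open, and the tray is around (471,255). I'll enlarge the manifold and measure.

```bash
python3 - <<'E'
from h import *
p=cv2.imread("pics/top0.png");d=np.load("top0.npy")
cv2.imwrite("pics/crop1.png",cv2.resize(p[165:305,225:405],None,fx=4.4,fy=4.2,interpolation=cv2.INTER_CUBIC))
hsv=cv2.cvtColor(p,cv2.COLOR_BGR2HSV)
red=((hsv[...,0]<4)|(hsv[...,0]>176))&(hsv[...,1]>180)&(hsv[...,2]>100)
red[:200]=0
n,l,st,c=cv2.connectedComponentsWithStats(red.astype(np.uint8))
for i in range(1,n):
    if st[i,4]>10: print("red",st[i],c[i],zpx("top",*c[i],105))
# point cloud
v,u=np.mgrid[:400,:640]; k=calibration("top");T=np.array(k["extrinsics"])
P=np.stack([(u-k["cx"])/k["fx"]*d,-(v-k["cy"])/k["fy"]*d,-d],-1)@T[:3,:3].T+T[:3,3]
np.save("P.npy",P)
# cup rims z>145
for nm,(a,b,e,f) in dict(white=(340,172,370,206),orange=(286,182,316,216),blue=(232,190,262,222)).items():
    Q=P[b:f,a:e].reshape(-1,3); z=Q[:,2]; m=(z>120)&(z<175); 
    rim=Q[(z>140)&(z<170)]
    print(nm,m.sum(),Q[m].mean(0),z[m].max(), rim.min(0),rim.max(0))
Q=P[205:305,425:520].reshape(-1,3);m=(Q[:,2]>20)&(Q[:,2]<45);print("tray",cv2.minAreaRect(Q[m][:,:2].astype(np.float32)),m.sum())
for uv in [(432,214),(507,211),(511,298),(436,299)]: print(zpx("top",*uv,30))
E
```

```text
red [359 224   4   9  34] [360.58823529 228.20588235] [529.66523214 -70.9222753  105.        ]
red [306 233   4   9  28] [307.42857143 236.89285714] [509.61339553  68.98712439 105.        ]
red [359 236   4   9  33] [360.45454545 240.12121212] [498.52108145 -69.74195811 105.        ]
red [254 242   5   9  35] [256.22857143 245.94285714] [488.54332487 203.57505215 105.        ]
red [307 245   4   9  27] [308.92592593 248.92592593] [478.14758268  65.58883009 105.        ]
red [253 254   5   9  37] [254.67567568 257.91891892] [457.44826668 207.85332408 105.        ]
white 316 [627.92280278 -53.06586709 141.57683123] 161.07301572627625 [603.28749635 -75.95793345 140.01282978] [651.58569487 -29.91654276 161.07301573]
orange 315 [607.90903236  85.45422234 142.08668869] 159.48465965410492 [583.11709447  61.44717425 140.03499646] [631.08472266 109.84978864 159.48465965]
blue 336 [587.38597562 223.54058903 141.99094495] 158.8515925578804 [562.66801624 198.65341669 140.02336329] [610.96448566 247.46895118 158.85159256]
tray ((451.82208251953125, -380.7173156738281), (240.75343322753906, 202.26077270507812), 0.8050352931022644) 645
[ 567.41753579 -277.20169216   30.        ]
[ 571.70102224 -486.37026737   30.        ]
[ 332.40002615 -484.31410796   30.        ]
[ 333.40658874 -278.77513408   30.        ]
```

View pics/crop1.png

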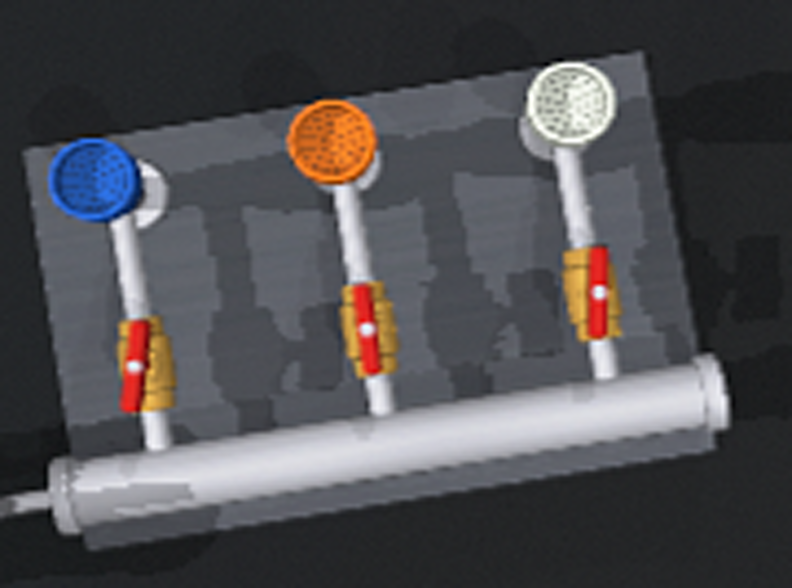

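Right valve handle centre is (514,-70), bar yaw about -0.04 and manifold yaw 0.145, so the handle must turn about 1.39 rad clockwise. White cup axis is (628,-53) and the tray middle is (452,-381). Next I'll work out the first move, crossing high over the receiver.

```bash
cat >> h.py <<'E'
def RT(s): return R.from_euler("xyz",s["orientation"])
def plan(p,R1):   # shift in current tool axes (mm), rotvec in current tool axes
    s=sense(); R0=RT(s); print("shift",np.round(R0.inv().apply(np.array(p)-s["ee_pos"]),1),"turn",np.round((R0.inv()*R1).as_rotvec(),3))
    open("log.txt","a").write(str([list(s["joints"]),list(s["ee_pos"]),list(s["orientation"])])+"\n")
def tool(x,z):   # tool R from finger direction and jaw direction
    x=np.array(x,float)/np.linalg.norm(x); z=np.array(z,float); z-=x*(x@z); z/=np.linalg.norm(z)
    return R.from_matrix(np.c_[x,np.cross(z,x),z])
E
python3 - <<'E'
from h import *
s=sense(); print(np.round(RT(s).as_matrix(),3))
b=-0.038
for sg in (1,-1):
    plan([514,-70,320],tool([0,0,-1],[-sg*np.sin(b),sg*np.cos(b),0]))
E
```

```text
[[-0.    -0.972  0.237]
 [-0.001  0.237  0.972]
 [-1.    -0.    -0.001]]
shift [ -97.3 -516.  -571.1] turn [-0.201 -0.001 -0.   ]
shift [ -97.3 -516.  -571.1] turn [ 2.941e+00 -0.000e+00  2.000e-03]
```

Emit:
carry_out(steps="-0.035 0 0 0 0 0 1; -0.035 0 0 0 0 0 1; -0.03 -0.01 -0.012 0 0 0 1; 0 -0.02 -0.022 0 0 0 1; 0 -0.024 -0.0265 0 0 0 1; 0 -0.024 -0.0265 0 0 0 1; 0 -0.024 -0.0265 0 0 0 1; 0 -0.024 -0.0265 0 0 0 1; 0 -0.024 -0.0265 0 0 0 1; 0 -0.024 -0.0265 0 0 0 1; 0 -0.024 -0.0265 0 0 0 1; 0 -0.024 -0.0265 0 0 0 1")

```text
time: 1.1
ee_pos: [305.7, 313.9, 322.5]
orientation: [1.901, 1.571, -3.05]
wrist_force: [-0.3, 0.2, 0.1]
width: 87.3
```

Emit:
carry_out(steps="0 -0.024 -0.0265 0 0 0 1; 0 -0.024 -0.0265 0 0 0 1; 0 -0.024 -0.0265 0 0 0 1; 0 -0.024 -0.0265 0 0 0 1; 0 -0.024 -0.0265 0 0 0 1; 0 -0.024 -0.0265 0 0 0 1; 0 -0.024 -0.0265 0 0 0 1; 0 -0.024 -0.0265 0 0 0 1; 0 -0.024 -0.0265 0 0 0 1; 0 -0.024 -0.0265 0 0 0 1; 0 0 0 -0.1 0 0 1; 0 0 0 -0.1 0 0 1")

```text
time: 2.1
ee_pos: [476.2, -0.9, 322.3]
orientation: [2.64, 1.57, -2.111]
wrist_force: [-0.5, -0.7, -1.2]
width: 88.1
```

```bash
python3 - <<'E'
from h import *
b=-0.038
plan([514,-70,140],tool([0,0,-1],[-np.sin(b),np.cos(b),0])); s=sense();print(s["ee_pos"],s["joints"],s["time"])
p,d=capture("scene"); cv2.imwrite("pics/s2.png",cv2.resize(p[80:320,150:450],None,fx=2.5,fy=2.5,interpolation=cv2.INTER_CUBIC))
E
```

```text
shift [182.4 -40.6 -67.4] turn [-0.001 -0.001 -0.001]
[476.20652906  -0.86859035 322.33132603] [-0.65985378  0.06220473  0.60035083  1.82445555 -0.0359087   1.26656763
  1.48213221] 2.1
```

Emit:
carry_out(steps="0 -0.02 -0.033 0 0 0 1; 0 -0.0206 -0.0344 0 0 0 1; 0.03 0 0 0 0 0 1; 0.03 0 0 0 0 0 1; 0.03 0 0 0 0 0 1; 0.03 0 0 0 0 0 1; 0.03 0 0 0 0 0 1; 0.03 0 0 0 0 0 1; 0 0 0 0 0 0 1; 0 0 0 0 0 0 1")

```text
time: 2.98
ee_pos: [512.8, -67.3, 142.0]
orientation: [1.775, 1.567, -2.978]
wrist_force: [0.6, -0.3, -0.3]
width: 87.7
```

```bash
python3 - <<'E'
from h import *
b=-0.038
plan([514,-70,90],tool([0,0,-1],[-np.sin(b),np.cos(b),0])); s=sense();print(s["ee_pos"],s["joints"],s["time"])
p,d=capture("scene"); cv2.imwrite("pics/s2.png",cv2.resize(p[100:300,180:420],None,fx=3.3,fy=3,interpolation=cv2.INTER_CUBIC))
E
```

```text
shift [52.  -1.5 -2.6] turn [-0.002 -0.001 -0.003]
[512.81848829 -67.31339901 141.97846872] [-0.45590549  0.36094583  0.62015357  1.97479409 -0.26607173  0.88965932
  1.83429093] 2.9833
```

View pics/s2.png

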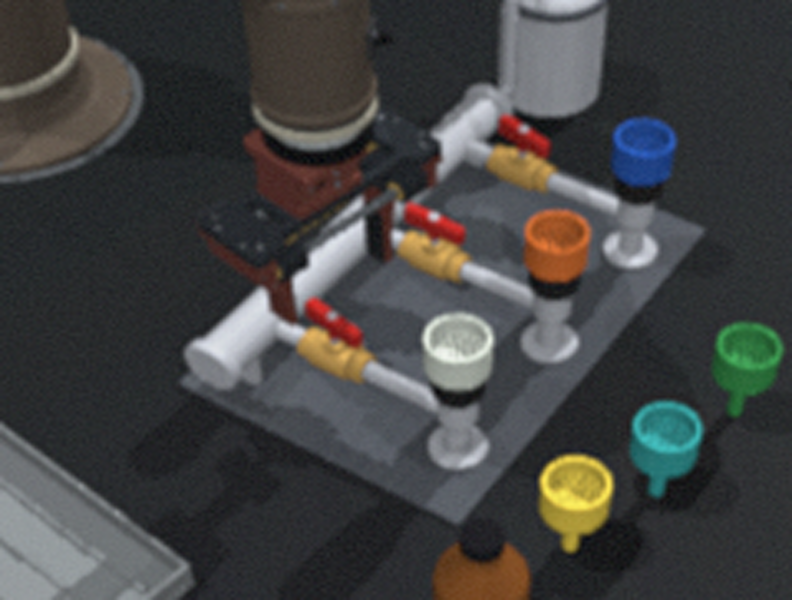

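The gripper straddles the right valve's bar: fingertips at (283,310) and (380,255), bar centre at (335,320). Descend and close.

Emit:
carry_out(steps="0.013 -0.0015 -0.0026 0 0 0 1; 0.013 0 0 0 0 0 1; 0.013 0 0 0 0 0 1; 0.0125 0 0 0 0 0 1; 0 0 0 0 0 0 1; 0 0 0 0 0 0 0; 0 0 0 0 0 0 0; 0 0 0 0 0 0 0; 0 0 0 0 0 0 0; 0 0 0 0 0 0 0; 0 0 0 0 0 0 0; 0 0 0 0 0 0 0", grip_force=20)

```text
time: 4.03
ee_pos: [515.3, -70.1, 91.3]
orientation: [-1.145, 1.571, 0.387]
wrist_force: [-0.2, 0.3, 0.9]
width: 44.7
```

```bash
python3 - <<'E'
from h import *
b=0.145-1.571
plan([514.2,-70,90],tool([0,0,-1],[-np.sin(b),np.cos(b),0])); s=sense();print(s["ee_pos"],s["joints"],s["width"],s["wrist_force"],s["torque"])
E
```

```text
shift [1.3 1.1 0. ] turn [1.387 0.    0.   ]
[515.28673023 -70.05871668  91.29222082] [-0.40718068  0.43918962  0.57714741  2.01275478 -0.33554173  0.78226403
  1.89982579] 44.70998298115761 [-0.19534027  0.28450097  0.94013951] [ 0.0342945  -0.0507933  -0.04497688]
```

Emit:
carry_out(steps="0 0.001 0 0 0 0 0; 0 0 0 0 0 0 0; 0 0 0 0 0 0 0; 0 0 0 0 0 0 0; 0 0 0 0 0 0 0; 0 0 0 0 0 0 0; 0 0 0 0 0 0 0; 0 0 0 0 0 0 0")

```text
time: 4.7
ee_pos: [514.2, -71.3, 91.1]
orientation: [-2.953, 1.569, -1.422]
wrist_force: [1.0, -6.0, -1.4]
width: 11.7
```

```bash
python3 - <<'E'
from h import *
b=0.145-1.571
plan([514.2,-70,90],tool([0,0,-1],[-np.sin(b),np.cos(b),0])); s=sense();print(s["ee_pos"],s["joints"],s["width"],s["wrist_force"],s["torque"])
E
```

```text
shift [1.1 0.1 1.3] turn [ 1.386e+00 -1.000e-03  1.000e-03]
[514.20073958 -71.33314798  91.1166596 ] [-0.40710511  0.43822284  0.57859501  2.01525794 -0.33408167  0.78046844
  1.89968404] 11.739645000107778 [ 0.96686154 -5.98177156 -1.41682401] [-1.19141659 -0.04773225 -0.02127136]
```

Emit:
carry_out(steps="0 0 -0.0015 0 0 0 0; 0 0 0 0.12 0 0 0; 0 0 0 0.12 0 0 0; 0 0 0 0.12 0 0 0; 0 0 0 0.12 0 0 0; 0 0 0 0.12 0 0 0; 0 0 0 0.12 0 0 0; 0 0 0 0.12 0 0 0; 0 0 0 0.12 0 0 0; 0 0 0 0.12 0 0 0; 0 0 0 0.12 0 0 0; 0 0 0 0 0 0 0")

```text
time: 5.7
ee_pos: [514.0, -71.6, 91.1]
orientation: [-2.751, 1.57, -2.424]
wrist_force: [-1.3, -1.9, 2.9]
width: 11.7
```

```bash
python3 - <<'E'
from h import *
b=0.145-1.571
plan([514.2,-72,90],tool([0,0,-1],[-np.sin(b),np.cos(b),0])); s=sense();print(s["ee_pos"],s["joints"],s["width"],s["wrist_force"],s["torque"])
E
```

```text
shift [ 1.1 -0.4  0.1] turn [ 0.182 -0.001  0.   ]
[514.02313963 -71.63349329  91.09567108] [-0.62634021  0.53552225  0.90033763  2.02689596 -0.56289209  0.84555651
  0.92303746] 11.700709168060737 [-1.25071403 -1.91802268  2.93535192] [-0.63334906  0.32057245 -0.06315142]
```

Emit:
carry_out(steps="0 0 0 0.1 0 0 0; 0 0 0 0.1 0 0 0; 0 0 0 0.02 0 0 0; 0 0 0 0.02 0 0 0; 0 0 0 0 0 0 0; 0 0 0 0 0 0 0")

```text
time: 6.2
ee_pos: [514.0, -71.6, 91.1]
orientation: [2.79, 1.57, 2.885]
wrist_force: [-2.5, -2.0, 2.3]
width: 12.3
```

```bash
python3 - <<'E'
from h import *
b=0.145-1.571
plan([514.2,-72,90],tool([0,0,-1],[-np.sin(b),np.cos(b),0])); s=sense();print(s["ee_pos"],s["joints"],s["width"],s["wrist_force"],s["torque"])
E
```

```text
shift [ 1.1 -0.5  0.2] turn [-0.049 -0.    -0.   ]
[513.98573888 -71.55102745  91.12736123] [-0.66303429  0.56307403  0.96135759  2.0288505  -0.61200454  0.86619814
  0.74002548] 12.250705163694102 [-2.47225336 -2.02381502  2.29370218] [-0.75177098  0.50590867  0.45124174]
```

Emit:
carry_out(steps="0 0 0 0 0 0 0.4; 0 0 0 0 0 0 0.4; 0 0 0 0 0 0 0.4; 0 0 0 0 0 0 0.4; -0.01 0 0 0 0 0 0.4; -0.02 0 0 0 0 0 0.4; -0.04 0 0 0 0 0 0.4; -0.04 0 0 0 0 0 1; -0.04 0 0 0 0 0 1; -0.04 0 0 0 0 0 1; -0.02 0 0 0 0 0 1; 0 0 0 0 0 0 1")

```text
time: 7.2
ee_pos: [516.1, -72.6, 305.9]
orientation: [0.065, 1.564, 0.157]
wrist_force: [0.3, 0.1, 0.3]
width: 64.8
```

```bash
python3 - <<'E'
from h import *
p,d=capture("scene"); cv2.imwrite("pics/s3.png",cv2.resize(p[160:300,230:370],None,fx=4,fy=4,interpolation=cv2.INTER_CUBIC))
s=sense();print(s["ee_pos"],s["joints"],s["width"],s["time"])
a=np.pi/4; yw=-0.08
f=np.array([np.cos(yw),np.sin(yw),0]); x=f*np.cos(a)-np.array([0,0,np.sin(a)])
for sg in(1,-1): plan([500,-70,300],tool(x,sg*np.array([-np.sin(yw),np.cos(yw),0])))
E
```

```text
[515.14669914 -71.8159207  303.48935125] [-0.92601734  0.30899763  1.24370834  1.78578908 -0.30950566  1.2641977
  0.4901746 ] 68.68993685218811 7.25
shift [  3.4   3.2 -14.9] turn [-1.322 -0.543 -0.649]
shift [  3.4   3.2 -14.9] turn [ 1.643 -0.678  0.568]
```

View pics/s3.png

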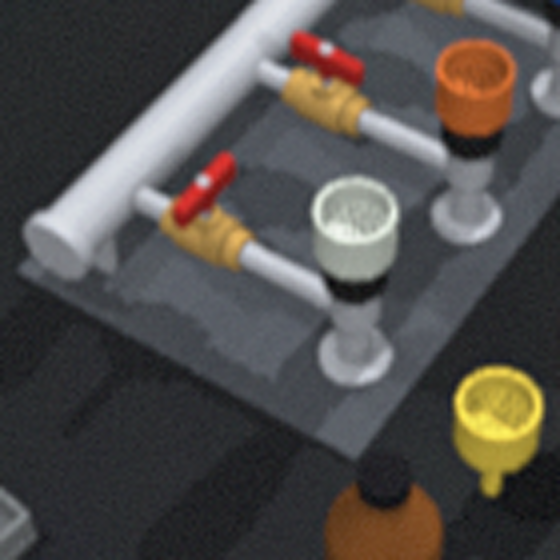

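The valve is shut: the bar from (177,213) to (232,160) lies parallel to the header. Joint 3 is drifting, so I'll fit a simple kinematic model and check that the tilts are feasible before going on.

```bash
cat > kin.py <<'E'
import numpy as np, itertools, ast
from scipy.optimize import least_squares
from scipy.spatial.transform import Rotation as R
D=[ast.literal_eval(l) for l in open("log.txt")]
D=[D[i] for i in range(len(D)) if i==0 or D[i]!=D[i-1]]
def fk(q,sg,L,psi):
    M=R.identity(); p=np.zeros(3); ax="zyzyzyz"
    for i in range(7):
        M=M*R.from_euler(ax[i],sg[i]*q[i]+(psi[0] if i==0 else psi[1] if i==6 else 0))
        if i in(0,2,4,6): j=i//2; p=p+M.apply([L[2*j],0,L[2*j+1]])
    return p,M
E
python3 - <<'E'
from kin import *
B=R.from_matrix(np.array([[0,0,1],[0,1,0],[-1,0,0]]).T)  # tool x = flange z
best=[]
for s in itertools.product((1,-1),repeat=4):
    sg=[s[0],1,s[1],1,s[2],1,s[3]]
    def f(v):
        r=[]
        for q,p,o in D:
            P,M=fk(q,sg,v[:8],v[8:10]); E=(M*B).inv()*R.from_euler("xyz",o)
            r+=list((P-p)/300)+list((E).as_rotvec())
        return np.array(r)
    for p7 in(0,np.pi/2,np.pi,-np.pi/2):
        o=least_squares(f,[0,300,0,400,0,400,0,250,0,p7]); best.append((o.cost,sg,o.x))
best.sort(key=lambda b:b[0])
for b in best[:3]: print(len(D),b[0],b[1],np.round(b[2],3))
np.savez("kin.npz",sg=best[0][1],x=best[0][2])
E
```

```text
Traceback (most recent call last):
  File "kin.py", line 4, in <module>
    D=[ast.literal_eval(l) for l in open("log.txt")]
       ~~~~~~~~~~~~~~~~^^^
ValueError: malformed node or string on line 1: <ast.Call object at 0x7fc6de737ed0>
```

```bash
sed -i 's/ast.literal_eval(l)/eval(l,{"np":np})/' kin.py
cat > fit.py <<'E'
from kin import *
B=R.from_matrix(np.array([[0,0,1],[0,1,0],[-1,0,0]]).T)
best=[]
for s in itertools.product((1,-1),repeat=4):
    sg=[s[0],1,s[1],1,s[2],1,s[3]]
    def f(v):
        r=[]
        for q,p,o in D:
            P,M=fk(q,sg,v[:8],v[8:10]); E=(M*B).inv()*R.from_euler("xyz",o)
            r+=list((P-p)/300)+list((E).as_rotvec())
        return np.array(r+list(np.array(v[:8])*1e-6))
    for p7 in(0,np.pi/2,np.pi,-np.pi/2):
        o=least_squares(f,[0,300,0,400,0,400,0,250,0,p7]); best.append((o.cost,sg,o.x))
best.sort(key=lambda b:b[0])
for b in best[:3]: print(len(D),b[0],b[1],np.round(b[2],3))
np.savez("kin.npz",sg=best[0][1],x=best[0][2])
E
python3 fit.py
```

```text
8 0.001232138190184575 [-1, 1, -1, 1, -1, 1, -1] [ 5.658000e+00  2.412365e+03  3.848800e+01  5.257760e+02  5.349000e+00
  4.273180e+02  3.045000e+00  2.475039e+03 -7.900000e-02 -7.900000e-02]
8 0.0012321381901868095 [-1, 1, -1, 1, -1, 1, -1] [ 5.658000e+00  2.412366e+03  3.848800e+01  5.257760e+02  5.349000e+00
  4.273180e+02  3.045000e+00  2.475039e+03 -7.900000e-02 -7.900000e-02]
8 0.0012321381901886563 [-1, 1, -1, 1, -1, 1, -1] [ 5.658000e+00  2.412365e+03  3.848800e+01  5.257760e+02  5.349000e+00
  4.273180e+02  3.045000e+00  2.475039e+03 -7.900000e-02  6.204000e+00]
```

Emit:
carry_out(steps="0 0 0 -0.116 0 0 1; 0 0 0 -0.116 0 0 1; 0 0 0 -0.116 0 0 1; 0 0 0 -0.116 0 0 1; 0 0 0 -0.116 0 0 1; 0 0 0 -0.116 0 0 1; 0 0 0 -0.116 0 0 1; 0 0 0 -0.116 0 0 1; 0 0 0 -0.116 0 0 1; 0 0 0 -0.116 0 0 1; 0 0 0 -0.116 0 0 1; 0 0 0 -0.116 0 0 1")

```text
time: 8.25
ee_pos: [513.3, -71.4, 300.0]
orientation: [1.647, 1.569, 3.137]
wrist_force: [-0.9, -0.3, 0.5]
width: 88.0
```

```bash
python3 - <<'E'
from h import *
s=sense();print(s["ee_pos"],s["joints"],s["width"],s["time"]);print(RT(s).as_matrix().round(3))
a=np.pi/2-.5; yw=-0.08
f=np.array([np.cos(yw),np.sin(yw),0]); x=f*np.cos(a)-np.array([0,0,np.sin(a)])
plan([515,-72,304],tool(x,np.array([-np.sin(yw),np.cos(yw),0])))
E
```

```text
[513.34209262 -71.42336014 300.01933468] [-0.70885132  0.20940128  0.90480771  1.78268636 -0.17358068  1.23520701
  1.73284485] 88.01624664231448 8.25
[[-0.002 -0.997  0.081]
 [ 0.     0.081  0.997]
 [-1.     0.002 -0.   ]]
shift [-4.  -1.7 -0.4] turn [-0.001 -0.    -0.502]
```

Emit:
carry_out(steps="0 0 0 0 0 -0.1 1; 0 0 0 0 0 -0.1 1; 0 0 0 0 0 -0.1 1; 0 0 0 0 0 -0.1 1; 0 0 0 0 0 -0.1 1; 0 0 0 0 0 0 1")

```text
time: 8.75
ee_pos: [509.7, -70.7, 297.7]
orientation: [-1.567, 1.071, -0.081]
wrist_force: [-0.4, -0.6, -0.3]
width: 87.9
```

```bash
python3 - <<'E'
from h import *
s=sense();print(s["ee_pos"],s["joints"],s["time"]);print(RT(s).as_matrix().round(3))
plan([515,-72,304],RT(s))
E
python3 fit.py
```

```text
[509.67634387 -70.66044406 297.71900592] [-0.79537389 -0.24464797  0.6991441   2.18848618  0.37308476  0.67265935
  1.1765367 ] 8.75
[[ 0.477 -0.875  0.084]
 [-0.039  0.075  0.996]
 [-0.878 -0.479  0.002]]
shift [-2.9 -7.8 -0.9] turn [0. 0. 0.]
10 0.004535235799516453 [-1, 1, -1, 1, -1, 1, -1] [ 9.47500e+00  3.10907e+02  1.72640e+01  5.25447e+02  6.04600e+00
  4.49072e+02  3.44500e+00  3.68190e+02 -8.00000e-02  6.20400e+00]
10 0.004535235799517293 [-1, 1, -1, 1, -1, 1, -1] [ 9.47500e+00  3.10907e+02  1.72640e+01  5.25447e+02  6.04600e+00
  4.49072e+02  3.44500e+00  3.68190e+02 -8.00000e-02 -7.90000e-02]
10 0.00453523579952084 [-1, 1, -1, 1, -1, 1, -1] [ 9.47500e+00  3.10907e+02  1.72640e+01  5.25447e+02  6.04600e+00
  4.49072e+02  3.44500e+00  3.68190e+02 -8.00000e-02 -7.90000e-02]
```

```bash
cat > sim.py <<'E'
from kin import *
from h import tool,sense
z=np.load("kin.npz"); sg=z["sg"];X=z["x"]
B=R.from_matrix(np.array([[0,0,1],[0,1,0],[-1,0,0]]).T)
lo=np.array([-2.95,-.29,-1.47,.14,-1.03,.13,-2.86]);hi=np.array([2.95,1.99,1.44,2.54,4.17,1.85,2.86])
def F(q): p,M=fk(q,sg,X[:8],X[8:10]); return p,M*B
def err(q,p,Rt): P,M=F(q); return np.r_[(p-P)/300,(Rt*M.inv()).as_rotvec()]
def J(q): 
    p,M=F(q); return np.array([-err(q+1e-5*np.eye(7)[i],p,M)/1e-5 for i in range(7)]).T
def go(q,p,Rt,n=25):
    p0,R0=F(q); w=(Rt*R0.inv()).as_rotvec(); p=np.array(p,float); worst=q.copy()
    for i in range(1,n+1):
        t=i/n
        for _ in range(3):
            j=J(q); e=err(q,p0+t*(p-p0),R.from_rotvec(w*t)*R0)
            q=np.clip(q+j.T@np.linalg.solve(j@j.T+1e-4*np.eye(6),e),lo,hi)
    e=err(q,p,Rt); print(np.round(q,2),"err",np.round(np.linalg.norm(e[:3])*300,1),np.round(np.linalg.norm(e[3:]),3)); return q
E
cat > try.py <<'E'
from sim import *
q0=np.array(sense()["joints"]); d=[0,0,-1]
for b in (1.65,0.145,-1.42):   # jaw yaw (direction of tool z)
  for zh in (230,):
    print("jaw",b); u=np.array([np.cos(b),np.sin(b),0])
    q=go(q0,[628,-53,300],tool(d,u)); q=go(q,[628,-53,118],tool(d,u)); q=go(q,[628,-53,300],tool(d,u))
    q=go(q,[452,-381,300],tool(d,u))
    for hd in(-np.pi/2,-2.2,-1.0):
        f=np.array([np.cos(hd),np.sin(hd),0]); ax=np.cross(d,f)*np.pi/2
        print(" head",hd); q2=go(q,[452+0*f[0],-381,zh],R.from_rotvec(ax)*tool(d,u),40)
E
python3 try.py
```

```text
jaw 1.65
[-0.57  0.44  0.83  1.51 -0.33  1.33  1.93] err 0.0 0.0
[-0.51  0.61  0.73  1.72 -0.47  1.    2.05] err 0.0 0.0
[-0.57  0.44  0.83  1.51 -0.33  1.33  1.93] err 0.0 0.0
[-0.06  0.38  0.92  1.62 -0.31  1.3   2.56] err 0.0 0.0
 head -1.5707963267948966
[-1.01  1.64  1.39  2.2   0.16  0.3   1.23] err 0.0 0.0
 head -2.2
[-0.64  1.36  1.14  1.65  0.36  1.23  1.74] err 0.0 0.0
 head -1.0
[-0.39  0.98  0.64  2.54  2.37  1.44 -1.19] err 61.9 0.11
jaw 0.145
[-0.55  0.44  0.79  1.5  -0.32  1.33  0.42] err 0.0 0.0
[-0.48  0.61  0.71  1.71 -0.46  1.    0.53] err 0.0 0.0
[-0.55  0.44  0.79  1.5  -0.32  1.33  0.42] err 0.0 0.0
[-0.04  0.38  0.89  1.61 -0.31  1.3   1.04] err 0.0 0.0
 head -1.5707963267948966
[-1.01  1.62  1.39  2.2   0.23  0.31 -0.33] err 0.0 0.0
 head -2.2
[-0.62  1.34  1.12  1.64  0.39  1.24  0.21] err 0.0 0.0
 head -1.0
[-0.43  0.99  0.69  2.54  2.38  1.4  -2.72] err 64.2 0.111
jaw -1.42
[-0.51  0.42  0.75  1.51 -0.29  1.32 -1.16] err 0.0 0.0
[-0.45  0.59  0.67  1.72 -0.42  0.98 -1.05] err 0.0 0.0
[-0.51  0.42  0.75  1.51 -0.29  1.32 -1.16] err 0.0 0.0
[-0.    0.37  0.85  1.61 -0.29  1.3  -0.53] err 0.0 0.0
 head -1.5707963267948966
[-1.    1.59  1.37  2.2   0.36  0.31 -2.01] err 0.0 0.0
 head -2.2
[-0.61  1.3   1.09  1.64  0.43  1.26 -1.38] err 0.0 0.0
 head -1.0
[ 0.96  1.18 -0.91  2.54  2.79  1.85 -2.86] err 172.7 0.401
```

```bash
python3 - <<'E'
from h import *
b=.145
plan([628,-53,250],tool([0,0,-1],[np.cos(b),np.sin(b),0]))
E
sed -i 's/(1.65,0.145,-1.42)/(.145,)/; s/(230,)/(230,300)/; s/(-np.pi\/2,-2.2,-1.0)/(-1.8,-2.,-2.2)/' try.py
cat >> try.py <<'E'
        M=R.identity();p=np.zeros(3)
        for i in range(7):
            M=M*R.from_euler("zyzyzyz"[i],sg[i]*q2[i]+(X[8] if i==0 else 0))
            if i in(0,2,4): p=p+M.apply([X[i],0,X[i+1]]); print("    ",p.round())
E
python3 try.py
```

```text
shift [ 97.7 -79.3  27.5] turn [1.311 0.336 0.42 ]
jaw 0.145
[-0.55  0.44  0.79  1.5  -0.32  1.33  0.42] err 0.0 0.0
[-0.48  0.61  0.71  1.71 -0.46  1.    0.53] err 0.0 0.0
[-0.55  0.44  0.79  1.5  -0.32  1.33  0.42] err 0.0 0.0
[-0.04  0.38  0.89  1.61 -0.31  1.3   1.04] err 0.0 0.0
 head -1.8
[-0.89  1.47  1.29  2.    0.35  0.68 -0.18] err 0.0 0.0
     [  7.   7. 311.]
     [378. 376. 357.]
     [539. -23. 229.]
 head -2.0
[-0.76  1.39  1.2   1.82  0.39  0.98  0.01] err 0.0 0.0
     [  7.   6. 311.]
     [418. 321. 402.]
     [608. -47. 228.]
 head -2.2
[-0.62  1.34  1.12  1.64  0.39  1.24  0.21] err 0.0 0.0
     [  8.   5. 311.]
     [455. 257. 424.]
     [671. -85. 228.]
jaw 0.145
[-0.55  0.44  0.79  1.5  -0.32  1.33  0.42] err 0.0 0.0
[-0.48  0.61  0.71  1.71 -0.46  1.    0.53] err 0.0 0.0
[-0.55  0.44  0.79  1.5  -0.32  1.33  0.42] err 0.0 0.0
[-0.04  0.38  0.89  1.61 -0.31  1.3   1.04] err 0.0 0.0
 head -1.8
[-0.9   1.33  1.34  2.01  0.5   0.71 -0.18] err 0.0 0.0
     [  6.   7. 311.]
     [367. 370. 431.]
     [539. -23. 299.]
 head -2.0
[-0.78  1.26  1.24  1.84  0.49  1.01  0.04] err 0.0 0.0
     [  7.   6. 311.]
     [403. 316. 465.]
     [608. -47. 298.]
 head -2.2
[-0.64  1.23  1.16  1.66  0.47  1.27  0.26] err 0.0 0.0
     [  8.   5. 311.]
     [439. 255. 479.]
     [671. -85. 298.]
```

Emit:
carry_out(steps="0.0244 -0.0198 0.0069 0 0 0 1; 0.0244 -0.0198 0.0069 0 0 0 1; 0.0244 -0.0198 0.0069 0 0 0 1; 0.0244 -0.0198 0.0069 0 0 0 1; 0 0 0 0.109 0.028 0.035 1; 0 0 0 0.109 0.028 0.035 1; 0 0 0 0.109 0.028 0.035 1; 0 0 0 0.109 0.028 0.035 1; 0 0 0 0.109 0.028 0.035 1; 0 0 0 0.109 0.028 0.035 1; 0 0 0 0.109 0.028 0.035 1; 0 0 0 0.109 0.028 0.035 1")

```text
time: 9.75
ee_pos: [622.9, -53.0, 256.6]
orientation: [-1.131, 1.398, -0.55]
wrist_force: [0.5, 0.4, 0.5]
width: 87.9
```

Emit:
carry_out(steps="0 0 0 0.109 0.028 0.035 1; 0 0 0 0.109 0.028 0.035 1; 0 0 0 0.109 0.028 0.035 1; 0 0 0 0.109 0.028 0.035 1; 0 0 0 0 0 0 1; 0 0 0 0 0 0 1")

```text
time: 10.25
ee_pos: [622.7, -55.1, 256.1]
orientation: [-2.519, 1.566, -2.369]
wrist_force: [-0.3, 0.3, 0.2]
width: 88.1
```

```bash
python3 - <<'E'
from h import *
b=.145; p,d=capture("scene")
plan([628,-53,170],tool([0,0,-1],[np.cos(b),np.sin(b),0]))
s=sense();print(s["ee_pos"],s["joints"],s["time"])
# white cup and seat from scene view (fresh) : white blob
hsv=cv2.cvtColor(p,cv2.COLOR_BGR2HSV); m=((hsv[...,1]<50)&(hsv[...,2]>120)).astype(np.uint8); m[:195]=0;m[240:]=0;m[:,:300]=0;m[:,345:]=0
n,l,st,c=cv2.connectedComponentsWithStats(m); print(st[1:],c[1:]); print("pred rim/cup px",w2px("scene",[628,-53,155]),w2px("scene",[628,-53,135]),w2px("scene",[628,-53,115]))
cv2.imwrite("pics/s4.png",cv2.resize(p[130:270,240:380],None,fx=4,fy=4,interpolation=cv2.INTER_CUBIC))
E
```

```text
shift [86.3  1.1  6.1] turn [ 0.005 -0.003  0.002]
[622.40538768 -54.77100455 256.3502119 ] [-0.7155556   0.60748459  1.14817899  1.59926548 -0.5651422   1.31150753
  0.66666678] 10.3
[[326 195  19  26 153]
 [308 204  22  26 475]
 [300 224  24  16 127]] [[339.12418301 205.69281046]
 [318.42315789 216.18736842]
 [308.98425197 232.18897638]]
pred rim/cup px (np.float64(319.43696880110735), np.float64(212.3030991560823)) (np.float64(319.4336856330127), np.float64(217.60754737698213)) (np.float64(319.43048695628045), np.float64(222.7754871878212))
```

View pics/s4.png

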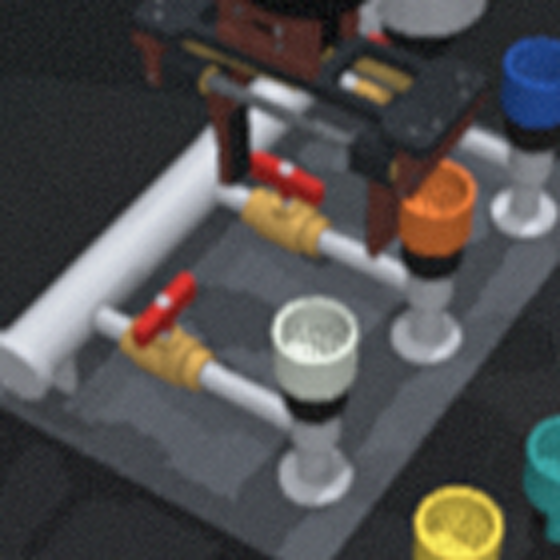

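The white cup is where the model predicts (scene pixels 318,216 against 319,217). Descend over it and grip.

Emit:
carry_out(steps="0.02 0.001 0.006 0 0 0 1; 0.03 0 0 0 0 0 1; 0.03 0 0 0 0 0 1; 0.025 0 0 0 0 0 1; 0.02 0 0 0 0 0 1; 0.012 0 0 0 0 0 1; 0 0 0 0 0 0 1; 0 0 0 0 0 0 1")

```text
time: 10.97
ee_pos: [627.6, -52.6, 120.4]
orientation: [-2.775, 1.568, -2.627]
wrist_force: [-0.1, -1.3, 0.3]
width: 87.9
```

```bash
python3 - <<'E'
from h import *
b=.145
plan([628,-53,119],tool([0,0,-1],[np.cos(b),np.sin(b),0]));s=sense();print(s["ee_pos"],s["joints"],s["wrist_force"])
E
```

```text
shift [ 1.4 -0.4  0.4] turn [ 0.003 -0.002  0.001]
[627.58976169 -52.62350162 120.41288271] [-0.64678406  0.7373924   1.02262728  1.73198324 -0.70232931  1.0887072
  0.75761812] [-0.09651203 -1.29434865  0.25695718]
```

Emit:
carry_out(steps="0 0 0 0 0 0 0; 0 0 0 0 0 0 0; 0 0 0 0 0 0 0; 0 0 0 0 0 0 0; 0 0 0 0 0 0 0; 0 0 0 0 0 0 0; 0 0 0 0 0 0 0; 0 0 0 0 0 0 0; 0 0 0 0 0 0 0; 0 0 0 0 0 0 0; 0 0 0 0 0 0 0; 0 0 0 0 0 0 0", grip_force=25)

```text
time: 11.97
ee_pos: [627.6, -53.0, 120.2]
orientation: [-2.895, 1.568, -2.749]
wrist_force: [-0.7, 0.5, 4.1]
width: 49.6
```

Emit:
carry_out(steps="-0.006 0 0 0 0 0 0; -0.01 0 0 0 0 0 0; -0.012 0 0 0 0 0 0; -0.015 0 0 0 0 0 0; -0.015 0 0 0 0 0 0; -0.02 0 0 0 0 0 0; -0.025 0 0 0 0 0 0; -0.03 0 0 0 0 0 0; -0.03 0 0 0 0 0 0; -0.03 0 0 0 0 0 0; -0.015 0 0 0 0 0 0; 0 0 0 0 0 0 0")

```text
time: 12.97
ee_pos: [629.1, -54.1, 333.2]
orientation: [-0.505, 1.567, -0.36]
wrist_force: [0.1, -0.6, -1.6]
width: 48.8
```

```bash
cat > try2.py <<'E'
from sim import *
q0=np.array(sense()["joints"]); d=[0,0,-1]; s=sense(); M=R.from_euler("xyz",s["orientation"])
print(s["ee_pos"],q0.round(2),s["width"],s["wrist_force"])
for hd in(-1.8,-2.,-2.2):
    f=np.array([np.cos(hd),np.sin(hd),0]); tgt=R.from_rotvec(np.cross(d,f)*np.pi/2)*tool(d,[np.cos(.145),np.sin(.145),0])
    t=np.array([452,-381,300.])+30*f
    print(hd); q=go(q0,[452,-381,330],M); go(q,t,tgt,40)
    print("rot first"); q=go(q0,[600,-200,330],M); q=go(q,[520,-300,320],tgt,40); go(q,t,tgt)
E
python3 try2.py
```

```text
[629.12654896 -54.06712822 333.19393867] [-0.72  0.56  1.18  1.47 -0.52  1.45  0.62] 48.787979142593 [ 0.08325622 -0.61468355 -1.58569741]
-1.8
[-0.2   0.47  1.19  1.56 -0.45  1.41  1.17] err 0.0 0.0
[-0.87  1.45  1.44  2.02  0.3   0.6  -0.  ] err 2.7 0.005
rot first
[-0.5   0.56  1.17  1.45 -0.51  1.46  0.82] err 0.0 0.0
[-1.    1.41  1.44  1.84  0.25  0.91  0.09] err 2.3 0.004
[-0.87  1.45  1.44  2.02  0.3   0.6  -0.  ] err 2.2 0.004
-2.0
[-0.2   0.47  1.19  1.56 -0.45  1.41  1.17] err 0.0 0.0
[-0.78  1.46  1.44  1.86  0.2   0.87  0.29] err 0.5 0.001
rot first
[-0.5   0.56  1.17  1.45 -0.51  1.46  0.82] err 0.0 0.0
[-0.88  1.44  1.44  1.65  0.19  1.17  0.34] err 1.1 0.002
[-0.78  1.46  1.44  1.86  0.2   0.87  0.29] err 0.3 0.0
-2.2
[-0.2   0.47  1.19  1.56 -0.45  1.41  1.17] err 0.0 0.0
[-0.68  1.47  1.44  1.69  0.15  1.12  0.54] err 0.1 0.0
rot first
[-0.5   0.56  1.17  1.45 -0.51  1.46  0.82] err 0.0 0.0
[-0.74  1.4   1.37  1.47  0.22  1.43  0.51] err 0.0 0.0
[-0.67  1.41  1.38  1.69  0.24  1.14  0.46] err 0.0 0.0
```

```bash
sed -i 's/(-1.8,-2.,-2.2)/(-2.3,-2.45,-2.6,-2.8)/' try2.py; python3 try2.py; python3 -c "
from h import *
print(zpx('top',398,140,150),zpx('top',453,148,90))"
```

```text
[629.12654896 -54.06712822 333.19393867] [-0.72  0.56  1.18  1.47 -0.52  1.45  0.62] 48.787979142593 [ 0.08325622 -0.61468355 -1.58569741]
-2.3
[-0.2   0.47  1.19  1.56 -0.45  1.41  1.17] err 0.0 0.0
[-0.62  1.45  1.4   1.61  0.18  1.25  0.62] err 0.0 0.0
rot first
[-0.5   0.56  1.17  1.45 -0.51  1.46  0.82] err 0.0 0.0
[-0.67  1.38  1.33  1.38  0.24  1.55  0.6 ] err 0.0 0.0
[-0.61  1.39  1.34  1.61  0.25  1.27  0.55] err 0.0 0.0
-2.45
[-0.2   0.47  1.19  1.56 -0.45  1.41  1.17] err 0.0 0.0
[-0.52  1.41  1.34  1.49  0.21  1.44  0.73] err 0.0 0.0
rot first
[-0.5   0.56  1.17  1.45 -0.51  1.46  0.82] err 0.0 0.0
[-0.55  1.37  1.27  1.24  0.26  1.74  0.73] err 0.0 0.0
[-0.51  1.36  1.28  1.49  0.27  1.45  0.68] err 0.0 0.0
-2.6
[-0.2   0.47  1.19  1.56 -0.45  1.41  1.17] err 0.0 0.0
[-0.41  1.39  1.28  1.37  0.23  1.62  0.86] err 0.0 0.0
rot first
[-0.5   0.56  1.17  1.45 -0.51  1.46  0.82] err 0.0 0.0
[-0.45  1.41  1.3   1.11  0.21  1.85  0.92] err 20.0 0.054
[-0.42  1.4   1.31  1.37  0.21  1.62  0.88] err 0.0 0.0
-2.8
[-0.2   0.47  1.19  1.56 -0.45  1.41  1.17] err 0.0 0.0
[-0.27  1.37  1.21  1.21  0.25  1.85  1.03] err 1.1 0.003
rot first
[-0.5   0.56  1.17  1.45 -0.51  1.46  0.82] err 0.0 0.0
[-0.3   1.48  1.39  0.86  0.13  1.85  1.2 ] err 119.0 0.323
[-0.3   1.48  1.4   1.21  0.11  1.83  1.16] err 0.0 0.0
[ 752.66140386 -169.32413661  150.        ] [ 740.95562985 -326.57951796   90.        ]
```

Emit:
carry_out(steps="0 -0.012 -0.009 0 0 0 0; 0 -0.02 -0.015 0 0 0 0; 0 -0.0244 -0.0178 0 0 0 0; 0 -0.0244 -0.0178 0 0 0 0; 0 -0.0244 -0.0178 0 0 0 0; 0 -0.0244 -0.0178 0 0 0 0; 0 -0.0244 -0.0178 0 0 0 0; 0 -0.0244 -0.0178 0 0 0 0; 0 -0.0244 -0.0178 0 0 0 0; 0 -0.0244 -0.0178 0 0 0 0; 0 -0.0244 -0.0178 0 0 0 0; 0 -0.0244 -0.0178 0 0 0 0")

```text
time: 13.97
ee_pos: [465.9, -356.4, 327.5]
orientation: [2.943, 1.566, 3.088]
wrist_force: [0.2, -1.3, -1.0]
width: 49.3
```

```bash
cat > fin.py <<'E'
from h import *
s=sense();print(s["ee_pos"],s["joints"].round(2),s["width"],s["time"],s["wrist_force"])
hd=-2.45; d=[0,0,-1]; f=np.array([np.cos(hd),np.sin(hd),0]); tgt=R.from_rotvec(np.cross(d,f)*np.pi/2)*tool(d,[np.cos(.145),np.sin(.145),0])
plan(np.array([452,-381,300])-10*f,tgt); print("x",RT(s).as_matrix()[:,0].round(3))
E
python3 fin.py
```

```text
[ 465.86201045 -356.38955894  327.46014358] [-0.23  0.46  1.18  1.59 -0.43  1.39  1.14] 49.266219070686454 13.9667 [ 0.22666159 -1.29000157 -1.04140557]
shift [ 27.5 -17.2  -8.6] turn [ 0.003  1.338 -0.817]
x [-0.004  0.    -1.   ]
```

Emit:
carry_out(steps="0 -0.017 -0.008 0 0.03 -0.018 0; 0 0 0 0 0.067 -0.041 0; 0 0 0 0 0.067 -0.041 0; 0 0 0 0 0.067 -0.041 0; 0 0 0 0 0.067 -0.041 0; 0 0 0 0 0.067 -0.041 0; 0 0 0 0 0.067 -0.041 0; 0 0 0 0 0.067 -0.041 0; 0 0 0 0 0.067 -0.041 0; 0 0 0 0 0.067 -0.041 0; 0 0 0 0 0.067 -0.041 0; 0 0 0 0 0 0 0")

```text
time: 14.97
ee_pos: [464.1, -370.9, 324.7]
orientation: [-2.603, 0.741, -2.449]
wrist_force: [0.9, 0.4, -2.5]
width: 49.3
```

```bash
python3 fin.py
```

```text
[ 464.07316029 -370.91628544  324.68256   ] [-0.44  0.9   1.3   1.47 -0.03  1.48  0.92] 49.32274699132118 14.9667 [ 0.91315316  0.38764164 -2.54000871]
shift [20.9  7.3 12.3] turn [ 0.008  0.635 -0.382]
x [-0.568 -0.471 -0.675]
```

Emit:
carry_out(steps="0 0 0 0 0.0635 -0.038 0; 0 0 0 0 0.0635 -0.038 0; 0 0 0 0 0.0635 -0.038 0; 0 0 0 0 0.0635 -0.038 0; 0 0 0 0 0.0635 -0.038 0; 0 0 0 0 0.0635 -0.038 0; 0 0 0 0 0.0635 -0.038 0; 0 0 0 0 0.0635 -0.038 0; 0 0 0 0 0.0635 -0.038 0; 0 0 0 0 0.0635 -0.038 0; 0 0 0 0 0 0 0; 0 0 0 0 0 0 0")

```text
time: 15.97
ee_pos: [461.9, -373.7, 328.1]
orientation: [-2.598, 0.009, -2.455]
wrist_force: [-1.4, -0.3, -0.2]
width: 49.2
```

```bash
python3 fin.py
```

```text
[ 461.86756627 -373.69506309  328.11030371] [-0.48  1.34  1.33  1.46  0.26  1.53  0.82] 49.21082937806204 15.9667 [-1.39597623 -0.25849706 -0.17217689]
shift [ 2.5 15.1 23.7] turn [ 0.003  0.005 -0.009]
x [-0.773 -0.634 -0.009]
```

Emit:
carry_out(steps="0 0.009 0.0143 0 0 0 0; 0 0.009 0.0143 0 0 0 0; 0 0.009 0.0143 0 0 0 0; 0 0.009 0.0143 0 0 0 0; 0 0 0 0 0 0 0; 0 0 0 0 0 0 0; 0 0 0 0 0 0 0; 0 0 0 0 0 0 0")

```text
time: 16.63
ee_pos: [462.7, -372.1, 262.1]
orientation: [-2.595, 0.008, -2.453]
wrist_force: [0.1, 0.7, -1.8]
width: 49.3
```

```bash
python3 fin.py; python3 - <<'E'
from h import *
p,d=capture("scene"); cv2.imwrite("pics/s5.png",p[50:400,40:520]); p,d=capture("top"); cv2.imwrite("pics/t5.png",cv2.resize(p[110:310,220:540],None,fx=2.4,fy=2.4,interpolation=cv2.INTER_CUBIC))
E
```

```text
[ 462.70298264 -372.12105378  262.14304291] [-0.47  1.41  1.27  1.46  0.21  1.51  0.75] 49.305294805391036 16.6333 [ 0.08861502  0.72068192 -1.80490695]
shift [  3.6 -19.7 -32.4] turn [-0.     0.005 -0.006]
x [-0.772 -0.635 -0.008]
```

View pics/s5.png

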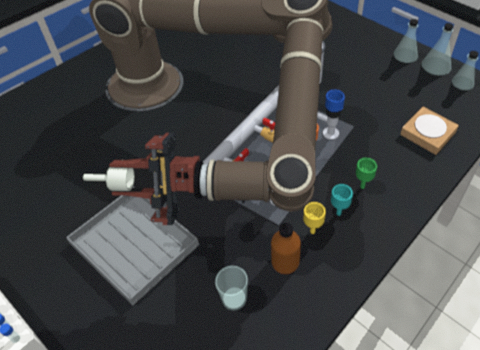

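View pics/t5.png

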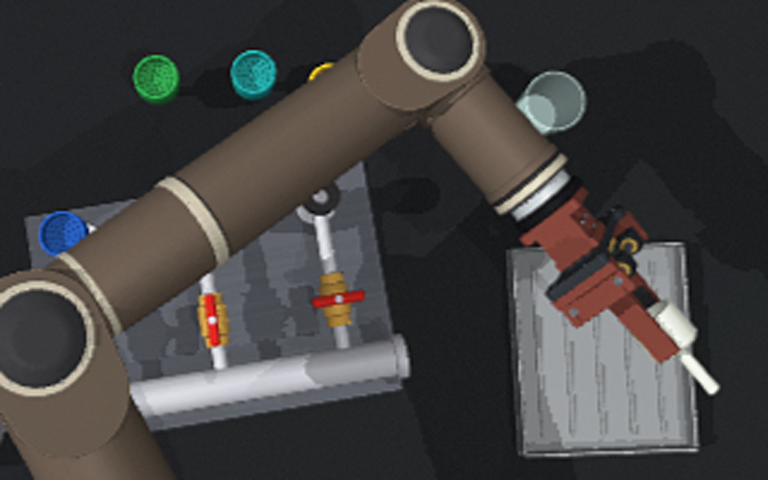

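The funnel is held level and the right handle lies across its pipe at (338,298). The stem looks near the tray edge, partly from perspective, so I'll check its position and the valve angle numerically.

```bash
python3 - <<'E'
from h import *
for n,uv in dict(cup=(673,325),stemend=(713,388)).items(): print(n,zpx("top",220+uv[0]/2.4,110+uv[1]/2.4,262))
a=zpx("top",220+313/2.4,110+302/2.4,105);b=zpx("top",220+363/2.4,110+295/2.4,105);v=a-b
c=zpx("top",220+140/2.4,110+398/2.4,76);e=zpx("top",220+395/2.4,110+358/2.4,76);w=c-e
print("handle yaw",np.arctan2(v[1],v[0]),"header yaw",np.arctan2(w[1],w[0]),"expect",np.pi/2+.145)
t=sense();x=RT(t).as_matrix()[:,0];print("model cup",t["ee_pos"]-16*x,"stem",t["ee_pos"]+56*x)
# scene-view check of stem: project model
for q in(t["ee_pos"]-16*x,t["ee_pos"]+56*x): print(np.array(w2px("scene",q))-[40,50])
E
```

```text
cup [ 480.40398517 -374.12352084  262.        ]
stemend [ 420.81130012 -408.45290009  262.        ]
handle yaw 1.6902754603742751 header yaw 1.7063996139530482 expect 1.7157963267948966
model cup [ 475.05766107 -361.8759534   262.11758493] stem [ 419.46844654 -407.63071717  261.53378622]
[120.91221041 177.88480138]
[ 85.33449559 177.04772398]
```

```bash
python3 -c "
from rig import *
s=sense();print(s['width'],s['time'],s['joint_vel'].round(3));print(hand_in())"
```

```text
49.11935074796106 16.7333 [ 0.    -0.    -0.004 -0.001 -0.003  0.     0.   ]
the job is handed in; nothing more can be done
None
```

The white funnel's valve is shut, and the funnel is out of its seat and held level above the middle of the drip tray. I handed the job in at 16.7 s with the arm still and still gripping.

- **Valve:** I gripped the right seat's red handle and turned it clockwise until the torque rose at the stop. In the last top picture the handle was at 1.69 rad and the header pipe at 1.71 rad, so it lies across the pipe within measurement error.
- **Funnel:** I gripped the cup with 25 N (49 mm opening), drew it straight up, and turned it on its side. The stem is about 0.01 rad off level.
- **Position over the tray:** the cup is at about (475, -362) mm, the stem end at (419, -408) mm, and the height is 262 mm. The tray middle is at about (452, -381) mm.
- **Disagreement:** the stem end read from the picture agreed with the arm's reading to about 2 mm. The cup differed by about 13 mm, mostly from my rough pixel reading.
- **Other items:** I did not touch the blue or orange funnels, their valves, the bottle or the beaker. In the last pictures the middle valve, the blue funnel, the bottle and the beaker look unmoved. The arm hides the left valve and most of the orange funnel.

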